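# Hold a stop collar on the flat of a polishing mandrel

## Task

From the wooden rack take the steel mandrel whose shank has a flat and stand it fully down in the jig's upright post; squeeze its shank and turn it until your fingers feel the flat square across them, with the flat facing the notched key guide. Then slip the collar over the shank, its set screw towards the guide, fully down onto the mandrel's flange, and push it sideways, away from the guide, so that the screw's tip bears on the flat. Finish while still gripping the collar and pushing like that, ready for someone to tighten the screw; leave the plain mandrel, the tin and the plaster model where they are.

Things in the scene. Friction and masses are not known exactly. Their poses are not given: they have to be found in the camera images.
- mandrel: loose steel mandrel, 0.1 kg, upright in either hole of the rack. Origin: end of its foot; z up its axis. Round foot 14 mm wide, z 0 to 55 mm, tapered end; flange 26 mm wide, z 55 to 61; shank 16 mm wide, z 61 to 101, bevelled top. The shank's full-length flat faces the body's -x, 5 mm from the axis: a grip across it (along x) measures 13 mm, a grip well off it nearly 16
- flat (a point): middle of the mandrel's flat, at (-5, 0, 81) mm in the mandrel's frame
- plain_mandrel: loose mandrel of the same sizes, but with a fully round shank (no flat), in the rack's other hole; to be left alone
- rack: fixed wooden block 60 x 150 x 40 mm, origin under its centre, two holes 16 mm wide at y = -45 and +45 mm, 35 mm deep: a mandrel's foot stands 5 mm above the bench there
- jig: fixed; origin under the post's axis. Base x -93 to 41, y -45 to 45, 10 mm thick. Round post 28 mm wide, top z 70; bore 15.6 wide, 60 deep, bevelled mouth. The mandrel's flange rests on the rim: then its foot's end is at z 15, flange top 76, shank top 116. Key guide: plate at x -80, 44 wide, 6 thick, 97 high, notch 10 wide in its top; -x points from post to guide
- post_mouth (a point): centre of the post's mouth, z = 70 mm in the jig's frame
- key_notch (a point): middle of the guide's notch, at (-80, 0, 86) mm in the jig's frame
- collar: loose dark steel collar, 20 mm high, 0.13 kg, lying flat on the bench. Origin: centre of its underside, z up. Outside diameter 44 mm with two parallel flats 36 mm apart (facing +y and -y) to grip it by; bore 19 mm with bevelled edges
- set_screw: 5 mm set screw fixed in the collar, on the collar's -x side, 10 mm above its underside (same frame as the collar); its tip stands 3 mm into the bore, 6.5 mm from the axis, so the collar passes the shank only with the screw over the flat (within about 20 degrees). With the collar centred the tip is 1.5 mm off the flat; the mandrel too has 0.8 mm play in the post, which a sideways push takes up
- screw_head (a point): outer face of the screw's 8 mm head, at (-25, 0, 10) mm in the collar's frame
- steel_tin: round steel tin, 70 mm diameter, 22 mm high, origin under its centre; bystander
- study_model: pale blue plaster tooth model, 84 x 75 x 39 mm, origin under its centre; bystander
Not all that is in view belongs to the job. Of the things like the collar, leave any that is purple; of the rest the smaller one is meant.

How it is judged:
By the outcome, as a careful person would: the job done as asked, in the order asked, and still so for the second after the job is handed in, while the arm keeps its last pose, push and grip.
It also fails if it takes over 72 s, if anything falls off the work surface, if the arm or the gripper's body presses on something with over 40 N, if the wrist force passes 120 N, or if a joint passes its speed limit or range.

## Robot

A 6-joint arm with a two-finger parallel gripper is mounted at the origin on a cart in front of the work surface, level with it; the furniture and walls round the work are solid. World frame = base frame: x ahead of the robot, y to its left, z up, the work surface at z = 0. Lengths are in m, angles in rad, forces in N, time in s.
With the tool pointing down it reaches from about 0.325 to 0.9 m from the base axis. Payload 6.1 kg.
Tool frame: the origin (TCP) lies midway between the tips of the shut fingers; the grasp point (between the pads) lies 19 mm behind it; x points along the fingers, y is the direction in which the jaws open and shut, and the axes are right-handed (so a half turn about x gives the same grasp; the last joint's range is limited). The gripper opens to 85 mm and grips with 20 to 120 N. Pads are 22 mm wide; open, the fingers measure 114 mm over their backs; the gripper's body (76 mm by 85 mm) begins 54 mm behind the grasp point. The pads swing forward as they close: fully open they stand 13 mm farther back than shut.
Start: joints at [-1.258, 0.22, 1.526, -0, 1.395, -0.126], TCP at [0.266, -0.566, 0.231] pointing down, gripper open.
Joint ranges: [-2.98, 2.98], [-0.91, 2.08], [0.09, 2.57], [-1.24, 4.39], [0.2, 2.65], [-2.68, 2.68]. Speed limits (rad/s): [2.57, 2.57, 3.01, 3.14, 3.14, 3.14].

## Interface

Orientations are given as [roll, pitch, yaw] about the fixed x, y, z axes, in that order (R = Rz(yaw) Ry(pitch) Rx(roll)).
In Python, from plant import movep, move_l, set_joints, gripper_to, hold, inverse_kinematics, observe, get_image, get_calibration, Unreachable, job_done gives the robot as it stands. Calls block until the motion is done:
- movep(position, orientation): joint-space move of the TCP to a pose.
- move_l(position, feed=0.15, rotation=None, max_force=None): straight line of the TCP; rotation=None keeps the orientation; feed is the mean speed in m/s. With max_force (N) it stops when the force on the tool has changed by that much, and returns True; else False.
- set_joints(angles): joint-space move.
- gripper_to(opening, f_grip=None): finger opening in m; f_grip is the grip in N (None keeps the last); returns when the fingers have stopped.
- hold(seconds).
- inverse_kinematics(position, orientation): joint angles nearest the present ones, or None.
- observe(): the state.
- get_image(name): name is "scene" or "top" or "wrist"; returns (picture, depth): 480x640x3 uint8, red, green, blue; 480x640 float32, m along the optical axis (not along the pixel's ray), 0 where there is no reading.
- get_calibration(name): a dict with "intrinsics" (3x3 intrinsics, pixels), "world_from_camera" (4x4, takes a point from camera to world coordinates). Camera axes: x right, y down, z forward; pixel columns grow to the right and rows downward; lengths in m; the calibration is good to about 2 mm. A picture is of the moment at which its call begins: read the wrist's pose just before it. get_calibration takes no time and is no camera call; for the wrist camera it gives the pose at the moment of the call.
A pose or a line that the arm cannot do raises Unreachable and nothing moves.
- job_done(): hands the job in, once; it reports no verdict.
The state is a dict: "time_s": time; "q": joint angles; "joint_velocities": joint speeds; "joint_torque": joint torques, N m; "eef_pos": TCP position; "tcp_rot": TCP orientation; "ft_force": force on the tool from outside, world axes, zero at the start; "torque": the same for the moment, N m; "opening": finger opening in m.
Only numpy, scipy, OpenCV 4.12 (cv2) and the standard library are available. Lean on these libraries where they do the work, as an engineer would, in place of code of your own. Each camera call takes 0.05 s, during which the arm holds its last target. There are 200 camera calls.

## Working session

There is one attempt and no reset: what is moved stays moved. The work goes in short steps, each a Python script; the robot and the scene stay as the last script left them, time stands still between calls to the robot, and variables do not carry over. Pictures are saved under pics/ and viewed, on a budget of 10 in all, crops included, one or two more only if the job needs it, and the job is handed in when it is done.

```bash
mkdir -p pics && ls
python3 - <<'E'
from plant import *
import cv2,numpy as np
o=observe();print(o)
for n in("scene","top"):
    p,d=get_image(n);cv2.imwrite(f"pics/{n}0.png",p[:,:,::-1]);np.save(f"pics/{n}0.npy",d)
    c=get_calibration(n);print(n,c)
E
```

```text
pics
{'time_s': 0.0, 'q': array([-1.25812610e+00,  2.21234435e-01,  1.52763860e+00,  6.71208516e-06,
        1.39472462e+00, -1.26105382e-01]), 'joint_velocities': array([-0.00041533,  0.00056269, -0.00016816,  0.0014142 ,  0.00269378,
        0.0012834 ]), 'joint_torque': array([ 5.74974219e-04, -4.96896136e+01, -3.89390910e+01, -3.20526269e-04,
        1.10652376e-02,  1.57728028e-06]), 'eef_pos': array([ 0.26532094, -0.5651968 ,  0.23017957]), 'tcp_rot': array([-1.70019643,  1.56879131,  1.88017065]), 'ft_force': array([-0.48214503,  0.02032   , -0.31899124]), 'torque': array([0.00088726, 0.02983638, 0.02042334]), 'opening': 0.08510678435177861}
scene {'intrinsics': array([[595.85376366,   0.        , 313.89758241],
       [  0.        , 595.85376366, 236.01542034],
       [  0.        ,   0.        ,   1.        ]]), 'world_from_camera': array([[ 0.75402778, -0.40171786,  0.51967766, -0.08943082],
       [-0.65661113, -0.43999388,  0.61259057, -0.81322902],
       [-0.01743358, -0.80313644, -0.59554003,  0.81356964],
       [ 0.        ,  0.        ,  0.        ,  1.        ]])}
top {'intrinsics': array([[523.2446036 ,   0.        , 315.56119606],
       [  0.        , 523.2446036 , 240.0810515 ],
       [  0.        ,   0.        ,   1.        ]]), 'world_from_camera': array([[-0.00599321, -0.98829656,  0.152427  ,  0.35622747],
       [-0.99986199,  0.0035606 , -0.01622718, -0.03224674],
       [ 0.01549453, -0.15250322, -0.98818151,  1.41757786],
       [ 0.        ,  0.        ,  0.        ,  1.        ]])}
```

View pics/scene0.png

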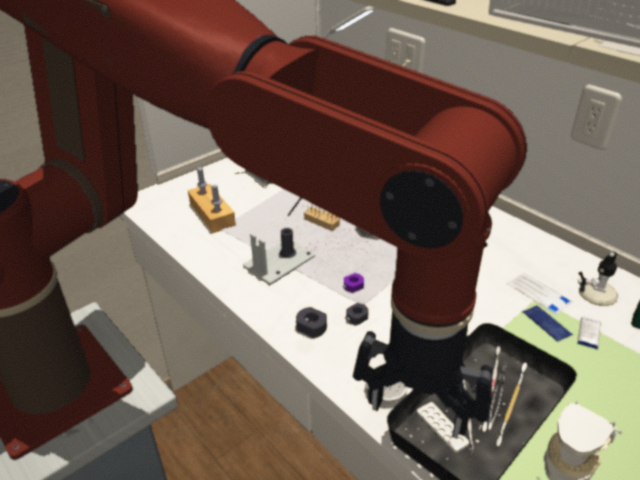

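View pics/top0.png

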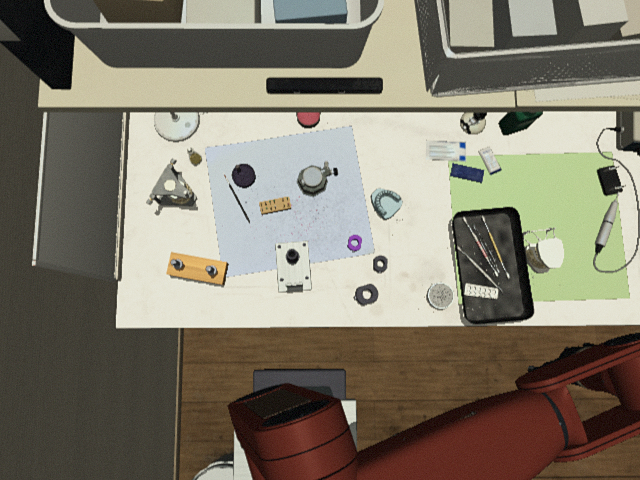

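Scene: rack at top-image (197,268), jig at (293,265) with its guide towards the robot. Collar candidates in the top view: purple (354,243), excluded; small dark (380,264); large dark (367,294). The small dark one fits, and I'll confirm it with a wrist crop.

```bash
cat > h.py <<'E'
from plant import *
import cv2,numpy as np
from math import *
def ray(n_or_c,uv,z):
    c=get_calibration(n_or_c) if isinstance(n_or_c,str) else n_or_c
    T=c["world_from_camera"];d=T[:3,:3]@np.linalg.solve(c["intrinsics"],[*uv,1.]);o=T[:3,3]
    return o+d*(z-o[2])/d[2]
def down(yaw): return [0,pi/2,yaw]
def proj(c,P):
    T=np.linalg.inv(c["world_from_camera"]);p=c["intrinsics"]@(T[:3,:3]@np.asarray(P)+T[:3,3]);return p[:2]/p[2]
def snap(name,file):
    c=get_calibration(name);p,d=get_image(name);cv2.imwrite(file+".png",p[:,:,::-1]);np.savez(file+".npz",d=d,K=c["intrinsics"],T=c["world_from_camera"]);return p,d,c
def load(file):
    f=np.load(file+".npz");return cv2.imread(file+".png"),f["d"],{"intrinsics":f["K"],"world_from_camera":f["T"]}
E
python3 - <<'E'
from h import *
for n,uv,z in [("mandL",(178,265),.106),("mandR",(210,271),.106),("post",(292,256),.07),("guide",(293,288),.097),("purple",(354,243),.02),("small",(380,264),.02),("big",(367,294),.02),("tin",(440,296),.022),("model",(387,204),.039)]:
    print(n,ray("top",uv,z).round(3))
o=observe();w=get_calibration("wrist");T=w["world_from_camera"]
import scipy.spatial.transform as t
R=t.Rotation.from_euler('xyz',o["tcp_rot"]).as_matrix()
print(w["intrinsics"]);print((R.T@(T[:3,3]-o["eef_pos"])).round(4));print((R.T@T[:3,:3]).round(3))
for yaw in np.arange(-3,3.2,.5):
  print(yaw,[inverse_kinematics([x,y,.2],down(yaw)) is not None for x,y in((.35,0),(.33,.25),(.33,-.17))])
E
```

```text
mandL [0.497 0.292 0.106]
mandR [0.481 0.211 0.106]
post [0.523 0.007 0.07 ]
guide [0.438 0.004 0.097]
purple [ 0.563 -0.159  0.02 ]
small [ 0.506 -0.228  0.02 ]
big [ 0.426 -0.191  0.02 ]
tin [ 0.42  -0.386  0.022]
model [ 0.667 -0.248  0.039]
[[333.81770166   0.         317.35746238]
 [  0.         333.81770166 241.7131874 ]
 [  0.           0.           1.        ]]
[-0.1432 -0.0005 -0.0726]
[[-0.    -0.284  0.959]
 [ 1.    -0.     0.   ]
 [ 0.     0.959  0.284]]
-3.0 [True, True, True]
-2.5 [True, True, True]
-2.0 [True, True, True]
-1.5 [True, True, True]
-1.0 [True, True, True]
-0.5 [True, True, True]
0.0 [True, True, True]
0.5 [True, True, False]
1.0 [False, True, False]
1.5 [False, True, True]
2.0 [True, False, True]
2.5 [True, True, True]
3.0 [True, True, True]
```

Run:
```python
from h import *
for f,p in (("col",[.495,-.2,.16]),("jig",[.50,.006,.2]),("rack",[.48,.25,.16])):
    movep(p,down(0)); hold(.15); o=observe(); print(f,o["time_s"],o["eef_pos"].round(3),o["q"].round(2)); snap("wrist","pics/"+f)
ims=[cv2.imread(f"pics/{f}.png") for f in("col","jig","rack")]
def crop(im,c,s,w,h):
    x=int(c[0]-w/s/2);y=int(c[1]-h/s/2);x=max(x,0);y=max(y,0);return cv2.resize(im[y:y+int(h/s),x:x+int(w/s)],(w,h),interpolation=cv2.INTER_CUBIC)
cv2.imwrite("pics/m1.png",np.vstack([np.hstack([cv2.resize(ims[0],(400,300)),cv2.resize(ims[1],(400,300))]),np.hstack([cv2.resize(ims[2],(400,300)),np.zeros((300,400,3),np.uint8)])]))
```

```text
col 1.975 [ 0.495 -0.201  0.16 ] [-0.53  0.07  1.84 -0.    1.24 -2.1 ]
jig 3.025 [0.5   0.005 0.2  ] [-0.15 -0.06  1.88 -0.    1.32 -1.72]
rack 4.2 [0.481 0.249 0.16 ] [ 0.33  0.08  1.82 -0.    1.24 -1.24]
```

View pics/m1.png

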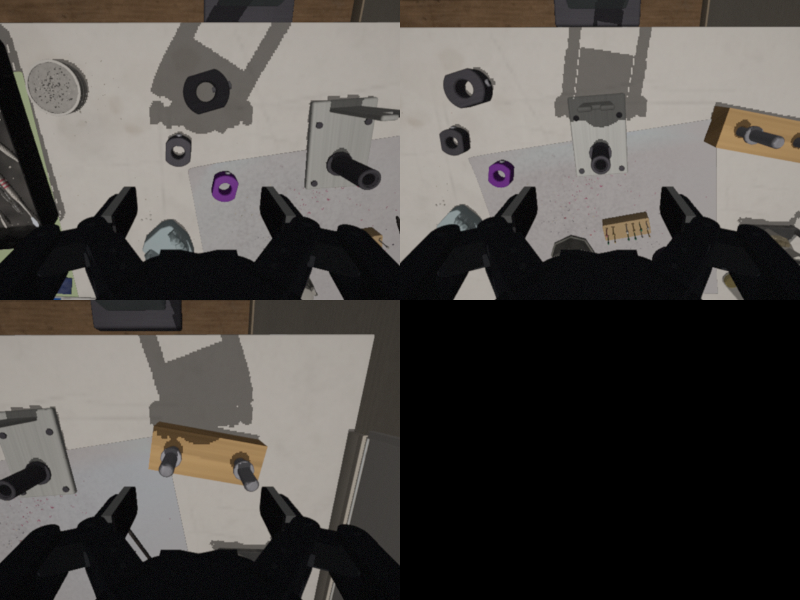

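Wrist view (half-scale panels): small dark collar at (178,150), purple at (224,186), big dark at (207,92). Rack mandrels at (168,465) and (246,475). Next come enlarged crops of the collar, the jig and both mandrels.

Run:
```python
from h import *
ims={f:cv2.imread(f"pics/{f}.png") for f in("col","jig","rack")}
def crop(f,x,y,w,h): return cv2.resize(ims[f][y:y+h,x:x+w],(400,300),interpolation=cv2.INTER_CUBIC)
cv2.imwrite("pics/m2.png",np.vstack([np.hstack([crop("col",245,203,80,60),crop("jig",240,130,160,120)]),np.hstack([crop("rack",240,240,64,48),crop("rack",362,252,64,48)])]))
```

```text
(no output)
```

View pics/m2.png

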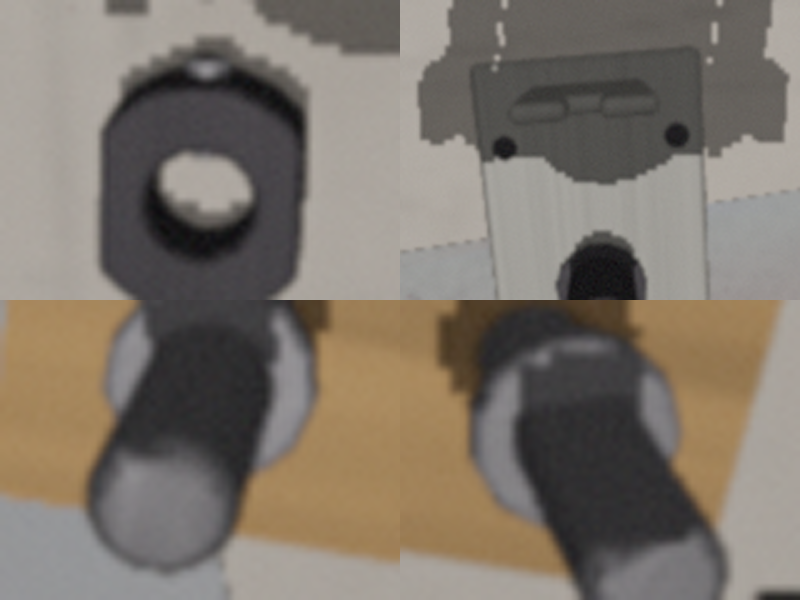

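The small dark collar is confirmed: its screw head at crop (207,68) points towards the robot and guide. The mandrel tops are ambiguous, so I'll view each from directly overhead.

Run:
```python
from h import *
out=[]
for f,m in (("rR",(.481,.211)),("rL",(.497,.292))):
    p=[m[0]+.072,m[1],.085]
    if f=="rR": movep([p[0],p[1],.13],down(0)); 
    move_l(p,feed=.12); hold(.15); im,d,c=snap("wrist","pics/"+f); o=observe();print(o["time_s"],o["eef_pos"])
    uv=proj(c,[*m,.106]).round().astype(int);print(uv)
    x,y=uv-[50,75 if 0 else 50];y=max(y,0);out.append(cv2.resize(im[y:y+100,x:x+100,::-1],(400,400),interpolation=cv2.INTER_CUBIC))
cv2.imwrite("pics/m3.png",np.hstack(out))
```

```text
5.4167 [0.55379088 0.21132951 0.08628738]
[315 141]
6.4583 [0.56899857 0.29128492 0.08498948]
[318 144]
```

View pics/m3.png

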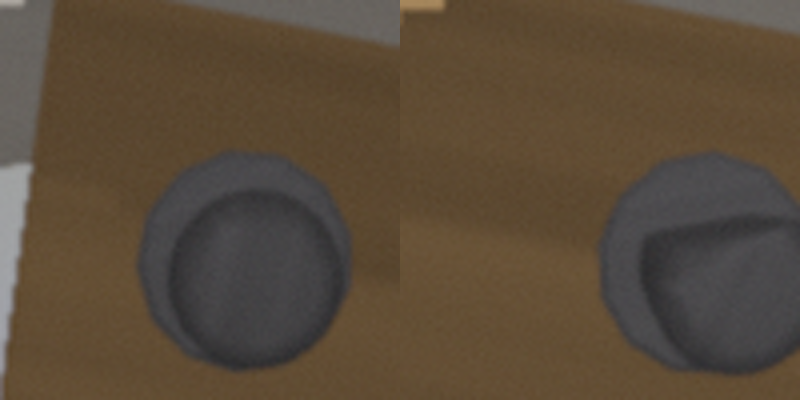

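The left mandrel (larger y) has the flat, with its chord facing roughly -x (towards the robot). The right one is round. Now I'll measure the mandrel precisely.

Run:
```python
from h import *
im,d,c=load("pics/rL")
hsv=cv2.cvtColor(im,cv2.COLOR_BGR2HSV)
x0,y0=290,100
sub=hsv[y0:y0+110,x0:x0+110]
print(sub[::12,::12,1])
m=(sub[:,:,1]<70).astype(np.uint8)
n,l,s,ct=cv2.connectedComponentsWithStats(m)
for i in range(1,n):
    if s[i,4]>200: print(s[i]+[x0,y0,0,0,0],ct[i]+[x0,y0])
# flange and cap vs depth
dd=d[y0:y0+110,x0:x0+110]; T=c["world_from_camera"]
v,u=np.mgrid[y0:y0+110,x0:x0+110]
P=np.stack([(u-c["intrinsics"][0,2])/c["intrinsics"][0,0]*dd,(v-c["intrinsics"][1,2])/c["intrinsics"][1,1]*dd,dd],-1)@T[:3,:3].T+T[:3,3]
for lo,hi,z in((.060,.072,.066),(.098,.115,.106)):
    k=((P[...,2]>lo)&(P[...,2]<hi)).astype(np.uint8)
    cs,_=cv2.findContours(k,cv2.RETR_EXTERNAL,cv2.CHAIN_APPROX_NONE);q=max(cs,key=cv2.contourArea)[:,0]+[x0,y0]
    W=np.array([ray(c,p,z) for p in q]);(cx,cy),r=cv2.minEnclosingCircle(W[:,:2].astype(np.float32)*1000)
    print(z,len(q),cx,cy,r,np.median(P[...,2][k>0]),W.min(0),W.max(0))
    if z>.1:
        mean=W[:,:2]-[cx/1000,cy/1000]
        rad=np.hypot(*mean.T)*1000;a=np.degrees(np.arctan2(mean[:,1],mean[:,0]))
        print([(int(A),round(R,1)) for A,R in sorted(zip(a,rad))][::3])
```

```text
[[119 112 122 125 114 120  30  23  21  23]
 [122 123 121 122 125 123 114 122 117 124]
 [117 121 120 122 117 122 122 128 121 114]
 [122 118 118 120   7   6 124 125 120 117]
 [116 122 116   3  10  11   4 126 122  92]
 [117 127 123   4   7  13   7  97 119  18]
 [114 115 120  10   8   4   3 114 115  18]
 [120 122 120 121   7  12  50 119 121  20]
 [122 126 121 122 128 122 118 121 104  21]
 [ 23  19  51 122 122 118 115 118  19  19]]
[357 100  43   9 212] [384.41509434 102.63207547]
[ 317  132   57   56 2484] [345.31038647 160.15660225]
[384 147  16  63 521] [394.17466411 187.73512476]
0.066 181 504.34375 304.3538513183594 12.87929630279541 0.06646340111209767 [0.49193543 0.29206399 0.066     ] [0.5167116  0.31593785 0.066     ]
0.106 124 504.4195251464844 304.092041015625 7.991008281707764 0.10601272020027605 [0.49848421 0.29629273 0.106     ] [0.51214847 0.31205918 0.106     ]
[(-179, np.float64(5.3)), (-167, np.float64(5.0)), (-154, np.float64(5.1)), (-144, np.float64(5.6)), (-134, np.float64(6.0)), (-128, np.float64(6.8)), (-121, np.float64(7.5)), (-114, np.float64(7.8)), (-106, np.float64(7.8)), (-98, np.float64(7.9)), (-90, np.float64(7.8)), (-83, np.float64(7.8)), (-74, np.float64(7.7)), (-66, np.float64(7.7)), (-56, np.float64(7.5)), (-46, np.float64(7.6)), (-35, np.float64(7.7)), (-25, np.float64(7.8)), (-17, np.float64(7.7)), (-9, np.float64(7.5)), (0, np.float64(7.7)), (7, np.float64(7.8)), (15, np.float64(7.7)), (24, np.float64(7.7)), (34, np.float64(7.6)), (43, np.float64(7.7)), (51, np.float64(7.7)), (61, np.float64(8.0)), (69, np.float64(7.8)), (77, np.float64(7.8)), (85, np.float64(8.0)), (93, np.float64(7.9)), (101, np.float64(7.7)), (108, np.float64(7.9)), (116, np.float64(7.9)), (125, np.float64(7.8)), (135, np.float64(7.9)), (141, np.float64(7.2)), (148, np.float64(6.6)), (156, np.float64(6.1)), (165, np.float64(5.4)), (176, np.float64(5.3))]
```

```bash
cat >> h.py <<'E'
def cloud(d,c):
    v,u=np.mgrid[:480,:640];K=c["intrinsics"];T=c["world_from_camera"]
    return np.stack([(u-K[0,2])/K[0,0]*d,(v-K[1,2])/K[1,1]*d,d],-1)@T[:3,:3].T+T[:3,3]
def layer(d,c,z,tol,xy,r):
    "world outline (ray cast on plane z) of the surface at height z near xy"
    P=cloud(d,c);k=((abs(P[...,2]-z)<tol)&(np.hypot(P[...,0]-xy[0],P[...,1]-xy[1])<r)&(d>0)).astype(np.uint8)
    cs,_=cv2.findContours(k,cv2.RETR_EXTERNAL,cv2.CHAIN_APPROX_NONE);q=max(cs,key=cv2.contourArea)[:,0]
    return np.array([ray(c,p,z)[:2] for p in q])*1000,np.median(P[...,2][k>0])
E
python3 - <<'E'
from h import *
im,d,c=load("pics/jig")
W,z=layer(d,c,.07,.004,(.523,.007),.03);print("post",cv2.minEnclosingCircle(W.astype(np.float32)),z)
W,z=layer(d,c,.097,.005,(.44,.005),.04);print("guide",cv2.minAreaRect(W.astype(np.float32)),z)
W,z=layer(d,c,.01,.004,(.50,.006),.12);print("base",cv2.minAreaRect(W.astype(np.float32)),z)
im,d,c=load("pics/col")
W,z=layer(d,c,.02,.004,(.506,-.228),.035);print("collar",cv2.minAreaRect(W.astype(np.float32)),z,cv2.minEnclosingCircle(W.astype(np.float32)))
W,z=layer(d,c,.02,.005,(.426,-.191),.04);print("big",cv2.minAreaRect(W.astype(np.float32)),z)
print("head",ray(c,(245+207/5,203+68/5),.01))
E
```

```text
post ((527.6088256835938, 7.7712812423706055), 14.512994766235352) 0.07000582914929881
guide ((447.4703674316406, 15.297369956970215), (6.099545955657959, 16.749553680419922), 4.217363357543945) 0.09703108426704779
base ((501.90484619140625, 5.991497039794922), (133.01394653320312, 89.31600952148438), 4.299983501434326) 0.010510300981915466
collar ((507.4955139160156, -229.03543090820312), (35.453834533691406, 44.623558044433594), 87.35350036621094) 0.020446001626561433 ((507.6334533691406, -229.40139770507812), 22.48175048828125)
big ((428.54083251953125, -183.36727905273438), (11.453003883361816, 25.881511688232422), 70.2812728881836) 0.018396197391377017
head [ 0.48615553 -0.22811473  0.01      ]
```

Everything agrees: the post measured two ways matches within 0.3 mm, jig yaw is 4.3°, collar yaw is -2.65° and mandrel yaw is 11°. Picking the mandrel.

Run:
```python
from h import *
y=down(radians(-79));x0,y0=.5044,.3042
move_l([.569,.291,.17],feed=.2)
gripper_to(.05,40)
movep([x0,y0,.15],y)
print(observe()["time_s"],observe()["q"].round(2))
print(move_l([x0,y0,.070],feed=.1,max_force=8))
gripper_to(.0,40); o=observe();print(o["opening"],o["eef_pos"],o["ft_force"].round(1),o["time_s"])
move_l([x0,y0,.19],feed=.15); hold(.2)
o=observe();print(o["opening"],o["eef_pos"],o["time_s"],o["ft_force"].round(1))
im,d,c=snap("wrist","pics/held")
e=o["eef_pos"]
for z in (e[2]+.036,):
    W,zz=layer(d,c,z,.006,e[:2],.03);print(cv2.minAreaRect(W.astype(np.float32)),cv2.minEnclosingCircle(W.astype(np.float32)),zz)
```

```text
8.7667 [ 0.41  0.21  1.7  -0.    1.23  0.22]
False
0.012219086382123545 [0.50506827 0.3044361  0.07078774] [ 1.4 -1.6  3.1] 10.1333
0.012000964451348083 [0.50369585 0.30391227 0.18858462] 11.2833 [ 0.2 -0.6 -1.5]
((503.90118408203125, 305.4619140625), (40.231544494628906, 27.060747146606445), 9.888052940368652) ((503.0710144042969, 310.40655517578125), 20.258769989013672) 0.22433249039289144
```

View pics/held.png

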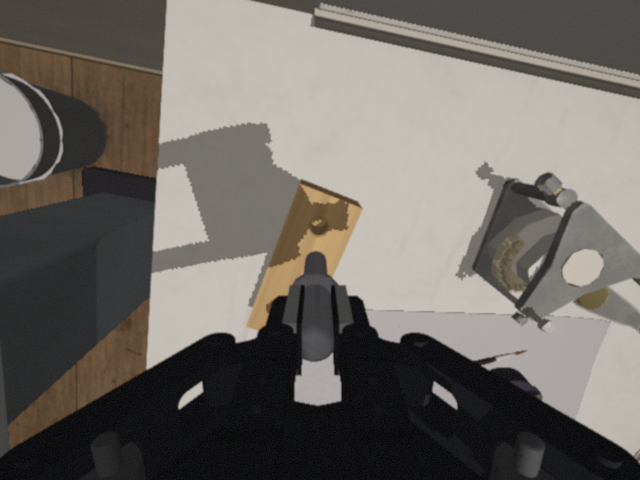

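Held squarely: the hand is at image (316,330) with the left hole empty behind it, and opening reads 12.0 mm. Inserting into the post.

Run:
```python
from h import *
im,d,c=load("pics/held");print("foot px expected",proj(c,[.5037,.3039,.1886-.0658]),proj(c,[.5037,.3039,.1886-.0658+.101]))
y=down(radians(-85.7));x0,y0=.5277,.0079
movep([x0,y0,.19],y); hold(.2)
o=observe();print(o["time_s"],o["eef_pos"],o["ft_force"].round(1))
move_l([x0,y0,.142],feed=.12);hold(.1)
h=move_l([x0,y0,.0835],feed=.06,max_force=12);o=observe();print(h,o["eef_pos"],o["ft_force"].round(1))
if not h:
    h=move_l([x0,y0,.078],feed=.02,max_force=12);o=observe();print(h,o["eef_pos"],o["ft_force"].round(1),o["opening"],o["time_s"])
```

```text
foot px expected [317.37597707 257.23734646] [316.7443312  346.67753614]
12.675 [0.52781737 0.00911792 0.18997882] [-0.4 -0.1 -1.2]
False [0.52871827 0.00786831 0.08315263] [ 5.7  0.4 -2.8]
True [0.52901649 0.00782057 0.0808045 ] [-0.6  1.   4.9] 0.01200015922138758 14.7083
```

Run:
```python
from h import *
x0,y0=.5277,.0079
gripper_to(.03); hold(.1); move_l([x0,y0,.0805],feed=.05); 
gripper_to(0,30); o=observe(); print("squeeze",o["opening"],o["ft_force"].round(1),o["eef_pos"].round(4))
gripper_to(.05); move_l([x0,y0,.16],feed=.2)
# overhead check with camera above post: tool z = (cos yaw,sin yaw)
w=radians(-85.7)
move_l([x0+.072*cos(w),y0+.072*sin(w),.16],feed=.2); hold(.2)
im,d,c=snap("wrist","pics/inj"); o=observe();print(o["time_s"])
W,z=layer(d,c,.116,.006,(x0,y0),.02);(cx,cy),r=cv2.minEnclosingCircle(W.astype(np.float32));print("cap",cx,cy,r,z)
m=W-[cx,cy];rad=np.hypot(*m.T);a=np.degrees(np.arctan2(m[:,1],m[:,0]))%360
f=a[rad<6.9];print("flat span",f.min(),f.max(),"mid",(f.min()+f.max())/2)
W,z=layer(d,c,.076,.004,(x0,y0),.02);print("flange",cv2.minEnclosingCircle(W.astype(np.float32)),z)
u,v=proj(c,[x0,y0,.1]).astype(int);cv2.imwrite("pics/injc.png",cv2.resize(im[max(v-75,0):v+75,u-100:u+100,::-1],(800,600)))
```

```text
squeeze 0.012556640843028604 [ 3.5  0.2 -1.3] [0.5286 0.0079 0.0809]
17.4167
cap 527.9421997070312 7.918660640716553 7.90135383605957 0.11594398182231794
flat span 139.25880831103356 227.4310764596162 mid 183.34494238532488
flange ((527.9717407226562, 7.946063041687012), 12.844433784484863) 0.07638120221329779
```

View pics/injc.png

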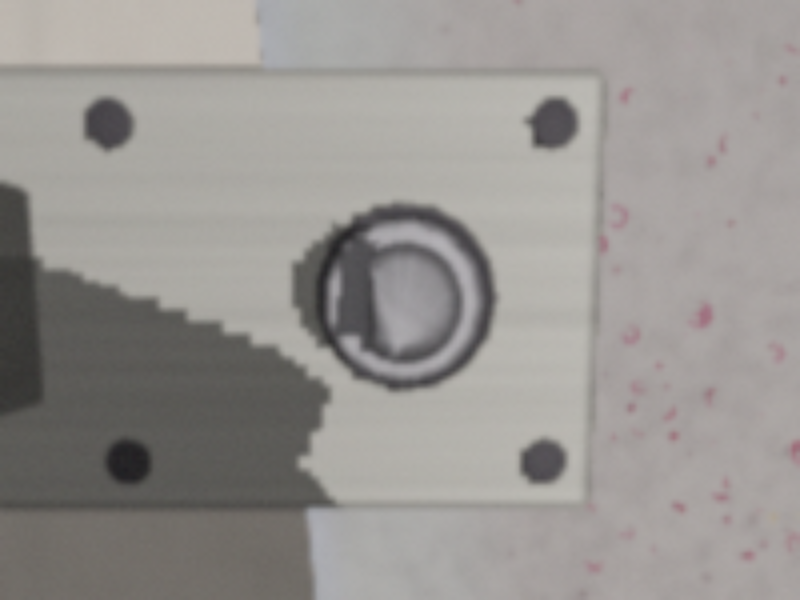

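Seated with the flat facing the guide: flat at 183.3° against an ideal 184.3°, cap and flange heights correct. Now the collar.

Run:
```python
from h import *
y=down(radians(-2.65));x0,y0=.5075,-.2292
gripper_to(.062,60)
movep([x0,y0,.12],y);hold(.1)
print(observe()["time_s"],observe()["q"].round(2))
h=move_l([x0,y0,.003],feed=.1,max_force=10);o=observe();print(h,o["eef_pos"].round(4),o["ft_force"].round(1))
gripper_to(0,60);o=observe();g=o["eef_pos"];print(o["opening"],g.round(4),o["ft_force"].round(1))
move_l([x0,y0,.16],feed=.15);hold(.2)
o=observe();e=o["eef_pos"];print(o["opening"],e.round(4),o["ft_force"].round(1),o["time_s"])
im,d,c=snap("wrist","pics/heldc")
W,z=layer(d,c,e[2]-g[2]+.02,.004,e[:2],.035);print(cv2.minAreaRect(W.astype(np.float32)),cv2.minEnclosingCircle(W.astype(np.float32)),z)
u,v=proj(c,e).astype(int);cv2.imwrite("pics/heldcc.png",im[v-150:min(v+150,480),u-200:u+200,::-1].repeat(2,0).repeat(2,1))
```

```text
19.3333 [-0.57  0.17  1.81  0.    1.17 -2.09]
False [ 0.5081 -0.2296  0.0038] [-0.  -0.   0.1]
0.034508336083171574 [ 0.5083 -0.2297  0.004 ] [-0.1 -0.5  5.4]
0.03419691415045551 [ 0.507  -0.2289  0.1589] [ 0.1  0.4 -1.8] 22.4083
((503.7221984863281, -226.37738037109375), (47.01188659667969, 51.07199478149414), 34.7923583984375) ((502.38134765625, -227.91908264160156), 31.720951080322266) 0.1753557632160413
```

View pics/heldcc.png

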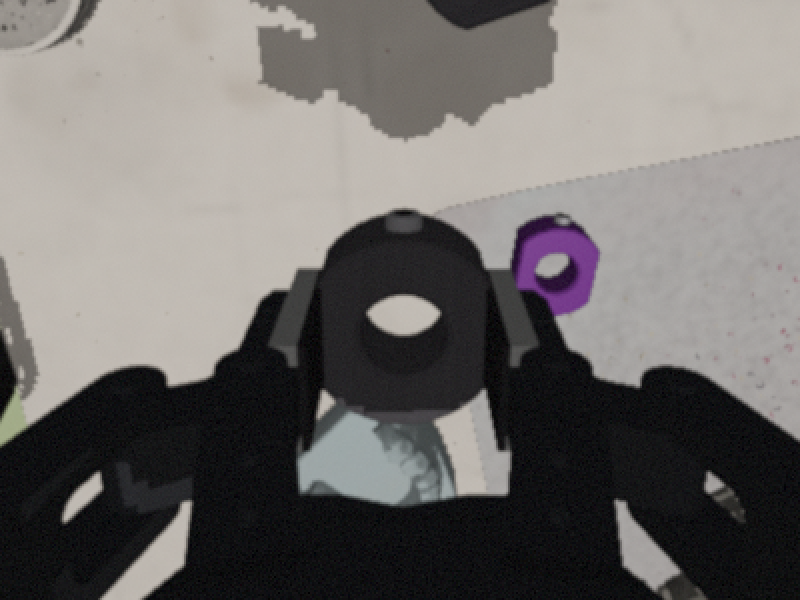

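Run:
```python
from h import *
im,d,c=load("pics/heldc");e=np.array([.507,-.2289,.1589])
u,v=proj(c,e).astype(int);b=ray(c,(u-200+404/2,v-150+335/2),e[2]+.016);print("bore rel tcp",(b-e).round(4))
y=down(radians(4.0));x0,y0=.5279,.0079
movep([x0,y0,.165],y);hold(.2);o=observe();print(o["eef_pos"].round(4),o["ft_force"].round(1),o["time_s"])
move_l([x0,y0,.128],feed=.12);hold(.1);print(observe()["eef_pos"].round(4))
h=move_l([x0,y0,.086],feed=.04,max_force=10);o=observe();print(h,o["eef_pos"].round(4),o["ft_force"].round(1),o["torque"].round(2))
if not h:
    h=move_l([x0,y0,.076],feed=.02,max_force=10);o=observe();print(h,o["eef_pos"].round(4),o["ft_force"].round(1),o["opening"],o["time_s"])
```

```text
bore rel tcp [0.0001 0.0007 0.016 ]
[0.5281 0.0065 0.1649] [ 0.7 -0.  -1.4] 23.6
[0.5286 0.0077 0.1289]
False [0.5282 0.0079 0.0864] [-0.5  0.8 -2. ] [ 0.   -0.01  0.  ]
True [0.5283 0.0079 0.0799] [-1.9 -0.2  5.8] 0.03472317315245502 25.7583
```

Run:
```python
from h import *
w=radians(4.3);o=observe();p=o["eef_pos"]
h=move_l([p[0]+.010*cos(w),p[1]+.010*sin(w),.0795],feed=.01,max_force=15)
o=observe();print(h,(o["eef_pos"]-p).round(4),o["ft_force"].round(1),o["torque"].round(2),o["time_s"])
hold(.7);o=observe();print((o["eef_pos"]-p).round(4),o["ft_force"].round(1),o["opening"],o["time_s"])
im,d,c=snap("wrist","pics/fin");snap("top","pics/fintop")
u,v=proj(c,[.528,.008,.1]).astype(int);cv2.imwrite("pics/finc.png",cv2.resize(im[v-130:v+95,u-150:u+150,::-1],(800,600)))
for z,t in((.116,.006),(.096,.004)):
    W,zz=layer(d,c,z,t,(.528,.008),.035);print(z,zz,cv2.minEnclosingCircle(W.astype(np.float32)))
```

```text
True [0.0024 0.0002 0.    ] [-1.9 -0.8  5.1] [-0.05  0.31  0.03] 26.4083
[0.0024 0.0002 0.    ] [-1.4  0.6  4.4] 0.034747648616026285 27.1083
0.116 0.11625631130272802 ((527.7313232421875, 7.825260162353516), 8.50277042388916)
0.096 0.09640366462611336 ((525.6148681640625, 8.199548721313477), 31.458341598510742)
```

View pics/finc.png

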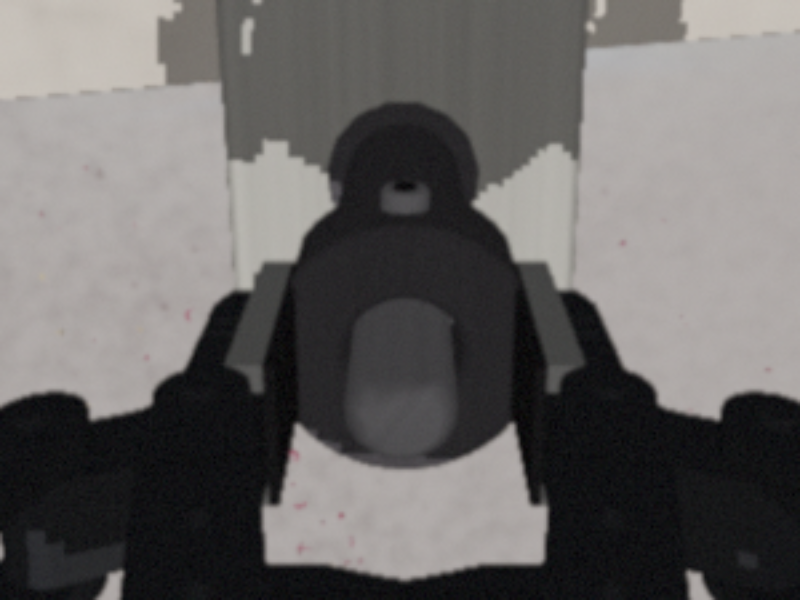

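The collar is on, with the shank through the bore and the screw facing the guide. The push relaxed after the stop though, so I'll press on in small steps to hold a real force.

Run:
```python
from h import *
w=radians(4.3);o=observe();p=o["eef_pos"];u=np.array([cos(w),sin(w)])
for k in range(1,13):
    move_l([*(p[:2]+u*.0007*k),.0792],feed=.005);hold(.15)
    o=observe();print(k,((o["eef_pos"]-p)*1000).round(2),o["ft_force"].round(1),round(o["opening"],4),round(o["time_s"],2))
    if -o["ft_force"][:2]@u>14: break
```

```text
1 [ 0.14 -0.   -0.03] [-6.3 -1.3  8. ] 0.0346 27.78
2 [ 0.19  0.01 -0.05] [-8.8  0.3  9.8] 0.0342 28.23
3 [ 0.3   0.01 -0.04] [-9.9 -0.6 13. ] 0.0346 28.67
4 [ 0.38  0.02 -0.07] [-14.6  -1.4  14.1] 0.0344 29.11
```

Run:
```python
from h import *
hold(.8);o=observe();print(o["eef_pos"].round(4),o["ft_force"].round(1),o["opening"],o["time_s"])
W,d,c=snap("wrist","pics/last")
im,dd,cc=snap("top","pics/lasttop")
print(job_done())
```

```text
[0.531  0.0081 0.0798] [-13.7  -0.1  14.4] 0.034131445477259104 29.9083
the job is handed in; nothing more can be done
None
```

The job is handed in at about 30 s of the 72 s allowed. The arm is still gripping the collar and pushing the screw against the flat.

**Mandrel:** I took the flatted mandrel from the rack's +y hole and stood it in the post.
- It seated exactly at the expected height: tool at 80.8 mm, shank top at 116 mm and flange top at 76.4 mm.
- A second squeeze read 12.6 mm, close to the 13 mm expected across the flat.
- The overhead view put the flat within about 1° of facing the guide.
- It was gripped across the flat and turned to the jig's angle on the way. I did not turn it further while squeezing it in the post.

**Collar:** The smaller dark collar went over the shank with its screw towards the guide and landed on the flange at the expected height. I then pushed it away from the guide.

**Push:** My first push relaxed to about 1 N after it stopped, so I pressed again in small steps. At hand-in it held steady at about 14 N sideways and 14 N down. The collar had moved about 2.8 mm, slightly more than the clearances predict; I put the excess down to arm and grip flex.

**Checks that fell short:**
- The last automatic outline fits of the shank top and collar were spoiled by the fingers and neighbouring surfaces. I relied on the picture, the heights and the forces instead.
- The screw's contact with the flat is inferred from the force and travel; it could not be seen.

I did not touch the plain mandrel, the tin, the plaster model or the other collars.

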